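# Feel out the spacer's blind hole and hold it hole-up

## Robot

A 7-joint arm with a two-finger parallel gripper is mounted at the origin on the work surface; the furniture and walls round the work are solid. World frame = base frame: x ahead of the robot, y to its left, z up, the work surface at z = 0. Lengths are in mm, angles in rad, forces in N, time in s.
With the tool pointing down it reaches from about 400 to 925 mm from the base axis. Payload 5.6 kg.
Tool frame: the origin (TCP) lies at the centre of the arm's flange, where the gripper is bolted on; the fingertips stand 173 mm ahead of it and the grasp point (between the pads) lies 155 mm ahead of it; z points along the fingers, y is the line along which they close (so a half turn about z gives the same grasp; the last joint's range is limited). The gripper opens to 85 mm and grips with 20 to 120 N. Pads are 22 mm wide; open, the fingers measure 114 mm over their backs; the gripper's body (76 mm by 85 mm) begins 54 mm behind the grasp point. The pads swing forward as they close: fully open they stand 13 mm farther back than shut.
Start: joints at [1.115, 0.468, -0.012, 1.603, 0.006, 1.071, -0.056], TCP at [260.729, -595.417, 404.69] pointing down, gripper open.
Joint ranges: [-2.53, 2.53], [-0.31, 2.02], [-1.57, 1.55], [0.28, 2.44], [-1.29, 4.43], [0.15, 1.84], [-2.92, 2.92]. Speed limits (rad/s): [2.57, 2.57, 3.14, 3.14, 3.14, 3.14, 3.14].

## Interface

Orientations are given as a unit quaternion [w, x, y, z].
In Python, from rig import env gives the robot as it stands.
- The arm moves only by the tool apply_moves, never from a script. Its argument "increments" is a list of rows, each an object with "gripper": the opening, from 0 (shut) to 1 (fully open); "dp": the shift along the tool's x, y, z in mm, a list of three; "twist": the turn about the tool's z in rad. A call has 1 to 20 rows; each row is the pose to reach, as a shift and turn from the pose commanded when the call began, along the tool's axes at that moment; what a row does not reach only later rows make up. A row lasts 1/12 s, in which the tool goes at most 41.7 mm and 7.16 degrees, less where a joint would pass 70% of its speed; a pose out of reach is approached as far as the arm can. A call with a gripper value outside its range is refused whole. The fingers move at their own pace and stop on an object; "grip_force" is the grip in N (left out, the last holds). Time passes only in rows, so rows that repeat a pose let the fingers close. It gives the time, the measured TCP pose, the force, the opening and the grip force at its end, in the units of the state.
- env.observe(): the state, without advancing time (a new reading comes with each control period).
- env.read_camera(name): name is "side" or "top"; returns a dict with "pixels" (400x640x3 uint8, blue, green, red), "fx", "fy", "cx", "cy" (pixels), "D" ([k1, k2, p1, p2, k3] as OpenCV has them; the pictures are not rectified), "camera_from_world" (4x4, takes a point from world to camera coordinates). Camera axes: x right, y up, looking along -z (the intrinsics and any distortion apply to the point x, -y, -z); pixel columns grow to the right and rows downward; lengths in mm; the calibration is good to about 2 mm. A picture is of the moment at which its call begins. There is no depth.
- env.finish_job(): hands the job in; it is judged then, once.
The state is a dict: "clock": time; "joint_positions": joint angles; "qd": joint speeds; "tau": joint torques, N m; "tcp_pos": TCP position; "ee_rot": TCP orientation; "wrist_force": force on the tool from outside, world axes, zero at the start; "torque": the same for the moment, N m; "gripper_width": finger opening in mm; "grasp_force": force on a finger pad.
Only numpy, scipy, OpenCV 4.12 (cv2) and the standard library are available. Lean on these libraries where they do the work, as an engineer would, in place of code of your own. Each camera call takes 0.05 s, during which the arm holds its last target. There are 200 camera calls.

## Task

Lift the steel plate cover off by its knob and set it down on the counter the right way up, well to the side of where it stood and clear of the white spacer block that lay under it. The block has a blind hole in one end only: find that end by feel by sliding it well onto the horizontal peg of the steel stand, then draw it off, turn it over and finish while holding it still in the gripper with the hole straight up, its lower end 15 to 30 cm above the counter, for the dowel to be dropped in. Never tip the cover over, and leave the timer, the ring cutter and the piping tip where they are.

Things in the scene. Friction and masses are not known exactly. Their poses are not given: they have to be found in the camera images.
- cover: loose round steel plate cover (an upside-down dish, 160 mm across the rim, 108 mm high with its knob, shell 3 mm thick and its flat top at 72 mm, about 0.4 kg). Origin at the centre of the rim's plane, so height 0 when it stands on the counter; z axis up through the knob. It starts over the spacer block and hides it
- knob (a point): middle of the cover's round knob, 98 mm above the rim; the knob is 30 mm across and 22 mm high (86 to 108 mm) on a thin stem; take it across from above
- spacer: loose white plastic block, 42 x 42 x 84 mm, about 0.14 kg, lying on a long side on the counter under the cover, its long axis in any level direction. Origin at its centre, 21 mm above the counter as it lies. Its z axis is the long axis and points out of the end with the hole; x and y are square to the long faces. Hole: round, 26 mm wide, 40 mm deep, central; the other end is closed
- hole_mouth (a point): centre of the mouth of the block's blind hole, 42 mm from the block's centre along its z axis; same axes as the block
- closed_end (a point): centre of the block's plain end, 42 mm from its centre against its z axis; same axes as the block
- peg_stand: fixed steel stand: base plate 90 x 80 x 12 mm, an upright post 22 x 30 mm reaching 116 mm high, and a level peg that sticks out of the post along the stand's own -x axis (roughly toward the robot). Origin on the counter under the post's front face; z up
- peg_tip (a point): tip of the level peg: 90 mm in front of the post's face, 100 mm above the counter; same axes as the stand. The peg is 12 mm in diameter, with a 22 mm collar in its last 6 mm at the post
- kitchen_timer: bystander: white round kitchen timer with a dial on top, 69 mm across, 46 mm high; origin at the centre of its underside
- ring_cutter: bystander: plain steel ring cutter, 54 mm across, 42 mm high; origin at the centre of its underside
- piping_tip: bystander: steel piping tip (small cone) 28 mm across, 40 mm high; origin at the centre of its underside
Not all that is in view belongs to the job. Leave any red or turquoise look-alike of the cover alone.

How it is judged (in metres and radians):
On the way, in this order (a step that is already met when the one before it is completed fails the run):
1. the cover stands right way up on the counter, let go, at least 15 cm from where it was and 14 cm from the block (centre to centre) (distance of cover from where it was at the start of the episode above 0.15 m and height (world z) of cover below 0.006 m and angle between cover's own z axis and vertical below 0.08 rad and contact force between the fingers and cover below 0.05 N and horizontal distance between cover and spacer above 0.14 m), for 0.2 s.
2. the peg stands at least 12 mm deep in the block's hole (x of hole_mouth in the frame of peg_tip above 0.012 m and x of spacer in the frame of peg_tip below 0.005 m and y of hole_mouth in the frame of peg_tip between -0.012 and 0.012 m and z of hole_mouth in the frame of peg_tip between -0.012 and 0.012 m and angle between the z axis of spacer and the x axis of peg_stand, either way round below 0.35 rad), for 0.2 s.
At the end, for the whole second after the job is handed in: the fingers hold the block (over 1 N) still, hole up within 0.2 rad of vertical, its closed lower end 13 to 33 cm above the counter, touching neither stand nor cover; the cover stands upright (0.08 rad) at rest on the counter at least 15 cm from where it began, let go (angle between spacer's own z axis and vertical below 0.2 rad and height (world z) of closed_end between 0.13 and 0.33 m and contact force between the fingers and spacer above 1 N and linear speed of spacer below 0.03 m/s and angular speed of spacer below 0.3 rad/s and contact force between spacer and peg_stand below 0.05 N and contact force between each of spacer, the fingers and cover below 0.05 N and distance of cover from where it was at the start of the episode above 0.15 m and height (world z) of cover below 0.006 m and angle between cover's own z axis and vertical below 0.08 rad and linear speed of cover below 0.02 m/s); the arm keeps its last pose, push and grip.
It fails at once if the cover is tipped by more than 35 degrees (angle between cover's own z axis and vertical above 0.61 rad).
It fails at once if the timer, ring cutter or piping tip is moved by more than 3 cm (distance of any of kitchen_timer, ring_cutter, piping_tip from where it was at the start of the episode above 0.03 m).
It also fails if it takes over 72 s, if anything falls off the work surface, if the arm or the gripper's body presses on something with over 40 N, if the wrist force passes 120 N, or if a joint passes its speed limit or range.

## Working session

There is one attempt and no reset: what is moved stays moved. The work goes in short steps, Python scripts to look and compute and a tool call to move; the robot and the scene stay as the last step left them, time stands still between calls to the robot, and variables do not carry over. Pictures are saved under pics/ and viewed, at most 11 in all, crops included, and the job is handed in when it is done.

Besides the shell and the picture viewer there is one more tool, called as name(argument=value, ...) on one line, values as JSON. apply_moves: Moves the arm, as the interface text tells. Its arguments: {"type":"object","properties":{"increments":{"type":"array","items":{"type":"object","properties":{"gripper":{"type":"number"},"dp":{"type":"array","items":{"type":"number"}},"twist":{"type":"number"}}}},"grip_force":{"type":"number"}},"required":["increments"]}

```bash
ls; mkdir -p pics
python3 - <<'E'
from rig import env
import cv2,numpy as np
s=env.observe();print(s)
for n in("side","top"):
    r=env.read_camera(n);cv2.imwrite(f"pics/{n}0.png",r["pixels"])
    print(n,r["fx"],r["fy"],r["cx"],r["cy"],r["D"]);print(np.round(r["camera_from_world"],4).tolist())
E
```

```text
pics
{'clock': 0.0, 'joint_positions': array([ 1.11499001,  0.46839207, -0.01158505,  1.60366155,  0.00599775,
        1.07142039, -0.05630899]), 'qd': array([-5.53450314e-04,  4.38198090e-04,  9.12469964e-05,  1.52558232e-03,
       -9.52564222e-04, -8.42818758e-04, -1.06935987e-03]), 'tau': array([ 7.61264091e-04, -5.32384372e+01,  2.20630656e-02, -2.51298130e+01,
        1.15477829e-02,  7.82963703e-03,  1.39577745e-05]), 'tcp_pos': array([ 260.60913194, -595.17870421,  403.71267846]), 'ee_rot': array([-8.87850264e-04,  9.78783158e-01,  2.04896746e-01, -2.54252753e-04]), 'wrist_force': array([1.18026229, 0.70857844, 0.34100553]), 'torque': array([ 0.01293827,  0.04880844, -0.0608884 ]), 'grasp_force': 0.0, 'gripper_width': 85.52561898513993}
side 490.12948521784745 490.12948521784745 331.1490639324659 199.39012616121624 [-0.09945602  0.          0.          0.          0.        ]
[[-0.9879, -0.1548, -0.0122, 507.2679], [0.0783, -0.5645, 0.8217, -61.2807], [-0.1341, 0.8108, 0.5698, -1552.3578], [0.0, 0.0, 0.0, 1.0]]
top 447.09450199997457 447.09450199997457 323.015682637184 195.80597303065645 [-0.10448166  0.          0.          0.          0.        ]
[[-0.0162, -0.9999, 0.0026, 94.7001], [0.981, -0.0154, 0.1932, -496.2297], [-0.1931, 0.0057, 0.9812, -1360.2098], [0.0, 0.0, 0.0, 1.0]]
```

View pics/side0.png

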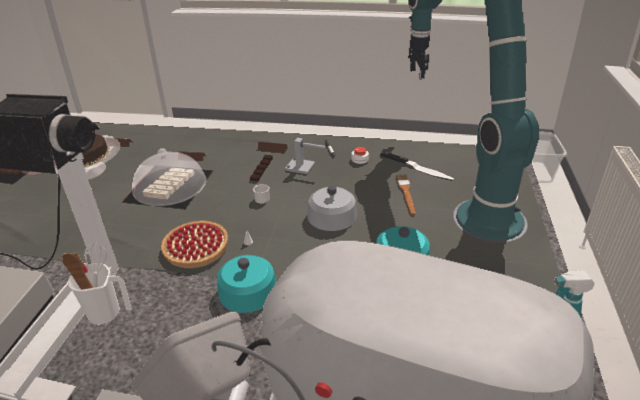

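View pics/top0.png

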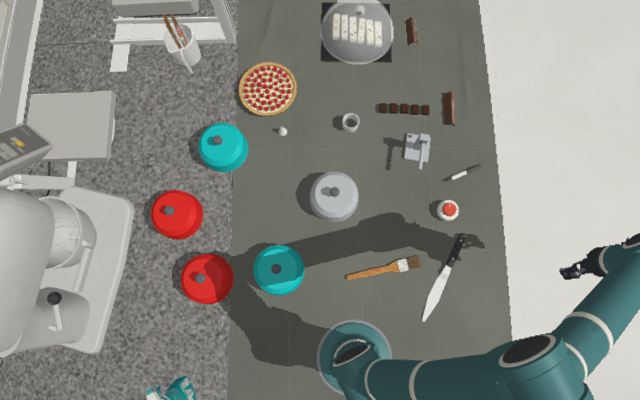

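The grey cover is at top (333,195) / side (332,208). The stand is at top (417,150) / side (300,155), with the timer at top (447,210), the ring cutter at (350,122) and the piping tip at (282,131). I'll enlarge these next.

Run:
```python
import cv2,numpy as np
s=cv2.imread("pics/side0.png");t=cv2.imread("pics/top0.png")
def c(im,x,y,w,h,k):return cv2.resize(im[y:y+h,x:x+w],None,fx=k,fy=k,interpolation=cv2.INTER_CUBIC)
a=np.hstack([c(s,300,180,66,50,6),c(t,300,165,66,50,6)])
b=np.hstack([c(s,276,130,66,50,6),c(t,380,125,66,50,6)])
cv2.imwrite("pics/crop0.png",np.vstack([a,b]))
```

```text
(no output)
```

View pics/crop0.png

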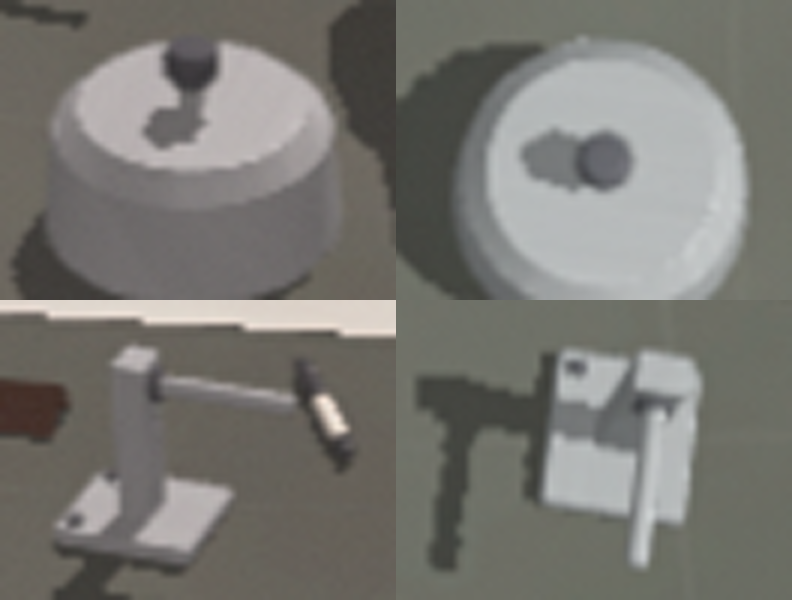

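```bash
cat > h.py <<'E'
import numpy as np,cv2
from scipy.optimize import least_squares
from scipy.spatial.transform import Rotation as R
CAM={"side":(490.1295,331.1491,199.3901,-0.09945602,[[-0.9879,-0.1548,-0.0122,507.2679],[0.0783,-0.5645,0.8217,-61.2807],[-0.1341,0.8108,0.5698,-1552.3578]]),
"top":(447.0945,323.0157,195.806,-0.10448166,[[-0.0162,-0.9999,0.0026,94.7001],[0.981,-0.0154,0.1932,-496.2297],[-0.1931,0.0057,0.9812,-1360.2098]])}
def ray(n,uv):
    f,cx,cy,k,T=CAM[n];T=np.array(T);K=np.array([[f,0,cx],[0,f,cy],[0,0,1]])
    x,y=cv2.undistortPoints(np.array([[uv]],float),K,np.array([k,0,0,0,0]))[0,0]
    A=T[:,:3];return -A.T@T[:,3],A.T@np.array([x,-y,-1])
def onz(n,uv,z):
    c,d=ray(n,uv);return c+d*(z-c[2])/d[2]
def tri(us,ut):
    c1,d1=ray("side",us);c2,d2=ray("top",ut)
    s=np.linalg.lstsq(np.c_[d1,-d2],c2-c1,rcond=None)[0]
    p,q=c1+s[0]*d1,c2+s[1]*d2
    return (p+q)/2,np.linalg.norm(p-q)
def proj(n,P):
    f,cx,cy,k,T=CAM[n];p=np.array(T)@np.r_[P,1];x,y=p[0]/-p[2],-p[1]/-p[2];r=1+k*(x*x+y*y)
    return np.round([f*x*r+cx,f*y*r+cy],1)
E
python3 - <<'E'
from h import *
np.set_printoptions(precision=1,suppress=True)
cs=lambda ox,oy,u,v:(ox+(u+.5)/6-.5,oy+(v+.5)/6-.5)
print("knob",tri(cs(300,180,191,62),cs(300,165,209,160)))
print("tip",tri(cs(276,130,298,101),cs(380,125,242,264)))
print("coll",tri(cs(276,130,157,86),cs(380,125,260,104)))
for u,v in((564,350),(543,503),(683,523)):print("base",onz("top",cs(380,125,u-396,v-300),12))
print("tip z100",onz("top",cs(380,125,242,264),100),onz("side",cs(276,130,298,101),100))
print("timer",onz("top",(447,210),46),"ring",onz("top",(350,122),42),"tipp",onz("top",(282,131),40))
print("knob98",onz("top",cs(300,165,209,160),98),onz("side",cs(300,180,191,62),98))
print("knife thing etc",onz("top",(463,172),0),onz("top",(460,240),0),onz("top",(410,262),0),onz("top",(252,269),40),onz("top",(237,200),0))
E
```

```text
knob (array([502.4,  52.2,  98.1]), np.float64(1.8396188654449208))
tip (array([ 567.1, -212.6,  103.9]), np.float64(0.6370606568441453))
coll (array([ 655.3, -228.6,   99. ]), np.float64(0.9338096536899346))
base [ 714.8 -199.9   12. ]
base [ 626.4 -183.2   12. ]
base [ 614.1 -260.4   12. ]
tip z100 [ 568.4 -213.5  100. ] [ 568.  -219.6  100. ]
timer [ 446.2 -304.8   46. ] ring [744.4  -5.8  42. ] tipp [717.5 217.4  40. ]
knob98 [501.5  52.1  98. ] [503.3  51.8  98. ]
knife thing etc [ 580.7 -381.5    0. ] [ 354.5 -354.4    0. ] [ 287.7 -187.4    0. ] [272.6 309.5  40. ] [497.6 367.6   0. ]
```

```bash
cat >> h.py <<'E'
def st():
    from rig import env
    s=env.observe();q=s["ee_rot"];M=R.from_quat(np.r_[q[1:],q[0]]).as_matrix()
    return s,M
def go(x,y,z,yaw=None):
    "dp, twist and rows to world TCP goal; yaw = world heading (deg) of tool x"
    s,M=st();d=np.array([x,y,z])-s["tcp_pos"];y0=np.degrees(np.arctan2(M[1,0],M[0,0]))
    tw=0 if yaw is None else -((yaw-y0+180)%360-180)
    print("t",round(s["clock"],2),"pos",s["tcp_pos"].round(1),"yaw",round(y0,1),"q",s["joint_positions"].round(2),"w",round(s["gripper_width"],1),"F",s["wrist_force"].round(1),"gf",round(s["grasp_force"],1))
    print("  dp",(M.T@d).round(1),"twist",round(np.radians(tw),3),"rows",round(max(np.linalg.norm(d)/41.7,abs(tw)/7.16),1))
E
python3 -c "
from h import *
go(502.5,52,320);go(502.5,52,320,0)"
```

```text
t 0.1 pos [ 260.6 -595.2  403.8] yaw 23.6 q [ 1.12  0.47 -0.01  1.6   0.01  1.07 -0.06] w 85.3 F [-0.5 -0.2 -0.2] gf 0.0
  dp [ 481.2 -495.8   84.6] twist 0.0 rows 16.7
t 0.1 pos [ 260.6 -595.2  403.8] yaw 23.6 q [ 1.12  0.47 -0.01  1.6   0.01  1.07 -0.06] w 85.3 F [-0.5 -0.2 -0.2] gf 0.0
  dp [ 481.2 -495.8   84.6] twist 0.413 rows 16.7
```

apply_moves(increments=[{"dp":[481,-496,84],"twist":0.413,"gripper":1},{"dp":[481,-496,84],"twist":0.413,"gripper":1},{"dp":[481,-496,84],"twist":0.413,"gripper":1},{"dp":[481,-496,84],"twist":0.413,"gripper":1},{"dp":[481,-496,84],"twist":0.413,"gripper":1},{"dp":[481,-496,84],"twist":0.413,"gripper":1},{"dp":[481,-496,84],"twist":0.413,"gripper":1},{"dp":[481,-496,84],"twist":0.413,"gripper":1},{"dp":[481,-496,84],"twist":0.413,"gripper":1},{"dp":[481,-496,84],"twist":0.413,"gripper":1},{"dp":[481,-496,84],"twist":0.413,"gripper":1},{"dp":[481,-496,84],"twist":0.413,"gripper":1},{"dp":[481,-496,84],"twist":0.413,"gripper":1},{"dp":[481,-496,84],"twist":0.413,"gripper":1},{"dp":[481,-496,84],"twist":0.413,"gripper":1},{"dp":[481,-496,84],"twist":0.413,"gripper":1},{"dp":[481,-496,84],"twist":0.413,"gripper":1},{"dp":[481,-496,84],"twist":0.413,"gripper":1},{"dp":[481,-496,84],"twist":0.413,"gripper":1},{"dp":[481,-496,84],"twist":0.413,"gripper":1}])

```text
clock: 1.77
tcp_pos: [502.1, 51.2, 320.2]
ee_rot: [0.0, 1.0, -0.0, -0.001]
wrist_force: [0.0, -1.0, -0.4]
gripper_width: 85.1
grasp_force: 0.0
```

```bash
python3 -c "
from h import *
go(502.5,52,254,0)"
```

```text
t 1.77 pos [502.1  51.2 320.2] yaw -0.0 q [ 0.05  0.36 -0.26  2.01  0.13  0.79 -1.86] w 85.1 F [ 0.  -1.  -0.4] gf 0.0
  dp [ 0.5 -0.9 66.2] twist -0.001 rows 1.6
```

apply_moves(increments=[{"dp":[0.5,-0.9,30],"gripper":1},{"dp":[0.5,-0.9,55],"gripper":1},{"dp":[0.5,-0.9,66],"gripper":1},{"dp":[0.5,-0.9,66],"gripper":1},{"dp":[0.5,-0.9,66],"gripper":0.2},{"dp":[0.5,-0.9,66],"gripper":0.2},{"dp":[0.5,-0.9,66],"gripper":0.2},{"dp":[0.5,-0.9,66],"gripper":0.2},{"dp":[0.5,-0.9,66],"gripper":0.2},{"dp":[0.5,-0.9,66],"gripper":0.2},{"dp":[0.5,-0.9,66],"gripper":0.2},{"dp":[0.5,-0.9,66],"gripper":0.2}], grip_force=50)

```text
schema error: expected keys gripper, dp, twist
```

apply_moves(increments=[{"dp":[0.5,-0.9,30],"twist":0,"gripper":1},{"dp":[0.5,-0.9,55],"twist":0,"gripper":1},{"dp":[0.5,-0.9,66],"twist":0,"gripper":1},{"dp":[0.5,-0.9,66],"twist":0,"gripper":1},{"dp":[0.5,-0.9,66],"twist":0,"gripper":0.2},{"dp":[0.5,-0.9,66],"twist":0,"gripper":0.2},{"dp":[0.5,-0.9,66],"twist":0,"gripper":0.2},{"dp":[0.5,-0.9,66],"twist":0,"gripper":0.2},{"dp":[0.5,-0.9,66],"twist":0,"gripper":0.2},{"dp":[0.5,-0.9,66],"twist":0,"gripper":0.2},{"dp":[0.5,-0.9,66],"twist":0,"gripper":0.2},{"dp":[0.5,-0.9,66],"twist":0,"gripper":0.2}], grip_force=50)

```text
clock: 2.77
tcp_pos: [503.3, 52.9, 255.8]
ee_rot: [-0.0, 1.0, -0.0, 0.001]
wrist_force: [-1.2, 0.7, 5.9]
gripper_width: 27.9
grasp_force: 48.9
```

apply_moves(increments=[{"dp":[0,0,0],"twist":0,"gripper":0.6},{"dp":[0,0,4],"twist":0,"gripper":0.6},{"dp":[0,0,4],"twist":0,"gripper":0.6},{"dp":[0,0,4],"twist":0,"gripper":0.2},{"dp":[0,0,4],"twist":0,"gripper":0.2},{"dp":[0,0,4],"twist":0,"gripper":0.2},{"dp":[0,0,4],"twist":0,"gripper":0.2},{"dp":[0,0,4],"twist":0,"gripper":0.2},{"dp":[0,0,4],"twist":0,"gripper":0.2},{"dp":[0,0,4],"twist":0,"gripper":0.2}], grip_force=50)

```text
clock: 3.6
tcp_pos: [502.8, 52.8, 250.7]
ee_rot: [-0.0, 1.0, -0.0, -0.0]
wrist_force: [-0.4, -0.2, 1.3]
gripper_width: 28.0
grasp_force: 49.1
```

apply_moves(increments=[{"dp":[0,0,-8],"twist":0,"gripper":0.2},{"dp":[0,0,-20],"twist":0,"gripper":0.2},{"dp":[0,0,-40],"twist":0,"gripper":0.2},{"dp":[0,0,-60],"twist":0,"gripper":0.2},{"dp":[0,0,-75],"twist":0,"gripper":0.2},{"dp":[0,0,-80],"twist":0,"gripper":0.2},{"dp":[-2,-10,-80],"twist":0,"gripper":0.2},{"dp":[-4,-30,-80],"twist":0,"gripper":0.2},{"dp":[-6,-55,-80],"twist":0,"gripper":0.2},{"dp":[-8,-85,-80],"twist":0,"gripper":0.2},{"dp":[-10,-115,-80],"twist":0,"gripper":0.2},{"dp":[-12,-145,-80],"twist":0,"gripper":0.2},{"dp":[-13,-170,-80],"twist":0,"gripper":0.2},{"dp":[-13,-185,-80],"twist":0,"gripper":0.2},{"dp":[-13,-192,-80],"twist":0,"gripper":0.2},{"dp":[-13,-192,-80],"twist":0,"gripper":0.2},{"dp":[-13,-192,-80],"twist":0,"gripper":0.2}])

```text
clock: 5.02
tcp_pos: [489.6, 244.2, 329.6]
ee_rot: [0.001, 1.0, -0.0, -0.001]
wrist_force: [0.9, -0.5, -4.6]
gripper_width: 27.7
grasp_force: 49.9
```

Run:
```python
from rig import env
import cv2,numpy as np
for n in("side","top"):
    r=env.read_camera(n);cv2.imwrite(f"pics/{n}1.png",r["pixels"])
s=cv2.imread("pics/side1.png");t=cv2.imread("pics/top1.png")
def c(im,x,y,w,h,k):return cv2.resize(im[y:y+h,x:x+w],None,fx=k,fy=k,interpolation=cv2.INTER_CUBIC)
cv2.imwrite("pics/crop1.png",np.hstack([c(s,250,120,100,130,4),c(t,290,155,100,130,4)]))
```

```text
(no output)
```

View pics/crop1.png

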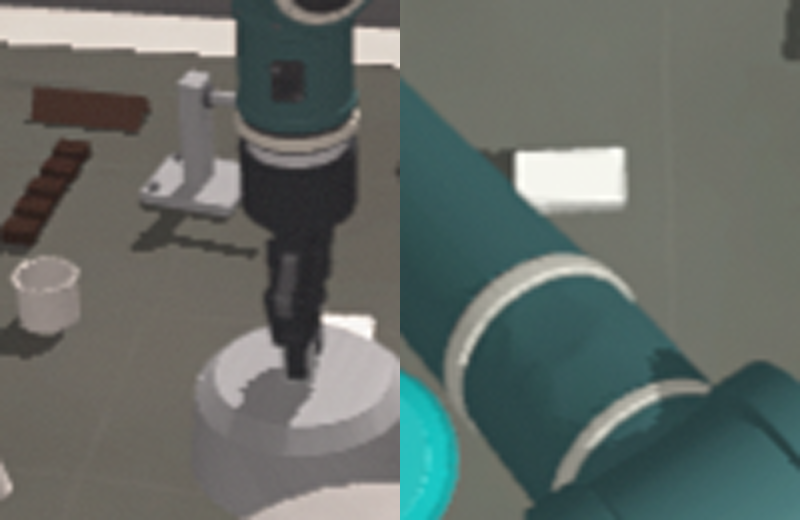

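The cover hangs level from the gripper, and the white block is uncovered at top crop (513–627, 150–210). Now to set the cover down.

apply_moves(increments=[{"dp":[0,0,25],"twist":0,"gripper":0.2},{"dp":[0,0,50],"twist":0,"gripper":0.2},{"dp":[0,0,68],"twist":0,"gripper":0.2},{"dp":[0,0,75],"twist":0,"gripper":0.2},{"dp":[0,0,79],"twist":0,"gripper":0.2},{"dp":[0,0,79],"twist":0,"gripper":0.2},{"dp":[0,0,79],"twist":0,"gripper":0.4},{"dp":[0,0,79],"twist":0,"gripper":0.7},{"dp":[0,0,79],"twist":0,"gripper":1},{"dp":[0,0,79],"twist":0,"gripper":1},{"dp":[0,0,79],"twist":0,"gripper":1},{"dp":[0,0,50],"twist":0,"gripper":1},{"dp":[0,0,20],"twist":0,"gripper":1},{"dp":[0,0,-20],"twist":0,"gripper":1},{"dp":[-30,-30,-50],"twist":0,"gripper":1},{"dp":[-60,-60,-50],"twist":0,"gripper":1},{"dp":[-60,-60,-50],"twist":0,"gripper":1}])

```text
clock: 6.53
tcp_pos: [425.9, 309.6, 383.7]
ee_rot: [-0.003, 1.0, 0.003, 0.001]
wrist_force: [-0.8, 1.1, -0.3]
gripper_width: 85.6
grasp_force: 0.0
```

Run:
```python
from rig import env
import cv2,numpy as np
from h import *
for n in("side","top"):
    r=env.read_camera(n);cv2.imwrite(f"pics/{n}2.png",r["pixels"])
s=cv2.imread("pics/side2.png");t=cv2.imread("pics/top2.png")
def c(im,x,y,w,h,k):return cv2.resize(im[y:y+h,x:x+w],None,fx=k,fy=k,interpolation=cv2.INTER_CUBIC)
cv2.imwrite("pics/crop2.png",np.vstack([np.hstack([c(s,250,180,100,75,4),c(t,200,150,100,75,4)]),np.hstack([c(s,310,185,50,37,8),c(t,305,180,50,37,8)])]))
go(502,52,300)
```

```text
t 6.63 pos [427.7 307.1 381.8] yaw 0.3 q [-0.37  0.32 -0.38  1.91  0.14  0.94 -2.38] w 85.4 F [-0.8 -0.3 -0.3] gf 0.0
  dp [ 72.7 255.7  81.4] twist 0.0 rows 6.7
```

View pics/crop2.png

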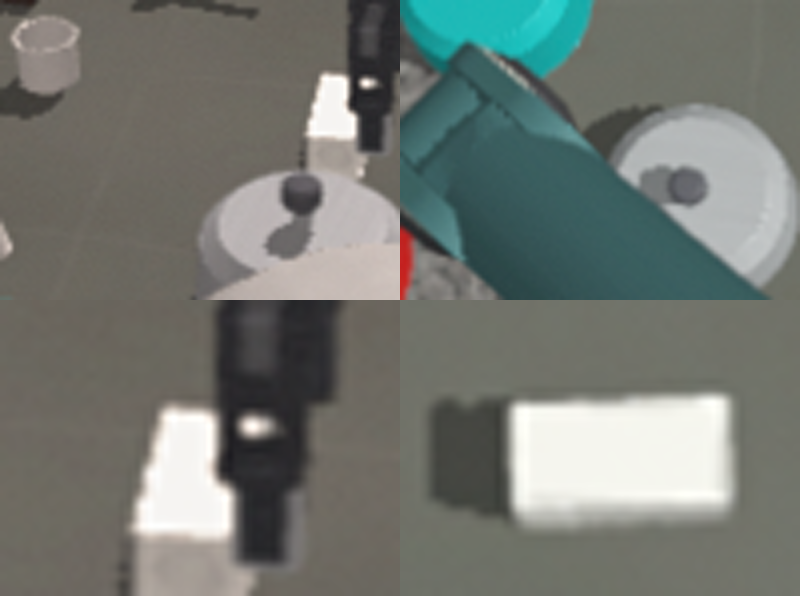

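The cover stands upright with its knob at top (271.6,196.6). The block's top face corners are at top crop (511,403), (729,397), (732,500), (514,505), so it lies about along y.

Run:
```python
from h import *
np.set_printoptions(precision=1,suppress=True)
c8=lambda ox,oy,u,v:(ox+(u+.5)/8-.5,oy+(v+.5)/8-.5)
P=[onz("top",c8(305,180,u-400,v-300),42) for u,v in((511,403),(729,397),(732,500),(514,505))]
print(np.array(P));print([np.linalg.norm(P[i]-P[i-1]) for i in range(4)],np.mean(P,0))
print("side@42",onz("side",c8(310,185,165,105),42),onz("side",c8(310,185,133,233),42))
print("tri",tri(c8(310,185,165,105),c8(305,180,111,103)),tri(c8(310,185,133,233),c8(305,180,111,103)))
print("knob",onz("top",(200+287.5/4-.5,150+187.5/4-.5),98))
```

```text
[[510.  101.1  42. ]
 [511.1  14.6  42. ]
 [469.6  14.5  42. ]
 [469.  100.5  42. ]]
[np.float64(41.03239493971979), np.float64(86.45481084801739), np.float64(41.46513833774921), np.float64(85.9602918993783)] [489.9  57.7  42. ]
side@42 [513.9  14.1  42. ] [512.5 101.9  42. ]
tri (array([498.5, 100.8, 102.3]), np.float64(1.7426872476506519)) (array([511.5, 101.1,  41.1]), np.float64(2.51243702228897))
knob [488.6 244.   98. ]
```

Run:
```python
from h import *
s=cv2.imread("pics/side2.png",0);print(proj("side",[490,99.5,21]),proj("side",[469,99.5,0]),proj("side",[511,99.5,42]))
print(s[208:228,322:344])
go(490.5,57.5,290,90.7)
```

```text
[333.6 219.3] [340.3 225.2] [326.8 213.3]
[[105 104 104 104 103 132 221 247 244 244 244 244 244 245 245 225 169  80
   45  41  41  41]
 [107 106 107 104 109 169 234 244 244 244 244 244 244 244 246 249 241 125
   57  42  39  40]
 [105 106 106 101 121 224 251 245 244 244 244 244 244 244 245 247 241 128
   56  40  38  39]
 [105 104 104 104 131 226 249 245 244 244 244 244 244 244 245 246 240 126
   56  43  43  44]
 [105 105 103 102 135 225 249 246 246 245 245 245 245 244 245 247 240 127
   56  41  42  42]
 [105 103 104 109 164 233 249 249 249 247 246 245 246 246 246 248 236 125
   58  42  39  42]
 [105 104 103 102 123 170 201 199 188 192 197 200 220 225 224 224 191 112
   58  41  41  39]
 [103 105 102  91 102 148 166 165 161 162 163 163 167 167 168 171 153 107
   58  41  39  41]
 [104 105 104  92 102 149 164 163 157 156 154 155 155 154 160 163 152 107
   59  43  40  40]
 [104 105 102  87 104 150 165 158 151 155 157 157 158 156 155 159 152 114
   78  67  60  59]
 [105 103  94  72 101 148 161 153 152 156 156 160 159 157 152 155 161 151
  137 126 111 103]
 [105 105 101  86 103 150 164 159 1
[... 268 characters left out ...]
8 172 172 172 174 170 165 164 162 161 163 166 193
  195 114 100 103]
 [156 134 127 117 124 145 166 178 181 181 182 180 178 171 168 165 167 193
  196 115 101 104]
 [103  98 100  98  98 102 120 154 180 187 185 186 186 182 178 173 167 157
  135 104 101 102]
 [ 90  94  95  96  98  97  99 116 157 186 185 185 186 183 184 183 172 147
  121 106 104 102]
 [ 88  93  95  97  99  99  96  96 136 182 186 186 183 184 184 187 187 179
  159 134 114 105]
 [ 76  83  91  93  92  90  85  83 130 181 187 184 182 183 186 188 188 187
  186 179 162 133]]
t 6.63 pos [427.7 307.1 381.8] yaw 0.3 q [-0.37  0.32 -0.38  1.91  0.14  0.94 -2.38] w 85.4 F [-0.8 -0.3 -0.3] gf 0.0
  dp [ 61.3 250.1  91.4] twist -1.577 rows 12.6
```

apply_moves(increments=[{"dp":[61.3,250,91],"twist":-1.577,"gripper":1},{"dp":[61.3,250,91],"twist":-1.577,"gripper":1},{"dp":[61.3,250,91],"twist":-1.577,"gripper":1},{"dp":[61.3,250,91],"twist":-1.577,"gripper":1},{"dp":[61.3,250,91],"twist":-1.577,"gripper":1},{"dp":[61.3,250,91],"twist":-1.577,"gripper":1},{"dp":[61.3,250,91],"twist":-1.577,"gripper":1},{"dp":[61.3,250,91],"twist":-1.577,"gripper":1},{"dp":[61.3,250,91],"twist":-1.577,"gripper":1},{"dp":[61.3,250,91],"twist":-1.577,"gripper":1},{"dp":[61.3,250,91],"twist":-1.577,"gripper":1},{"dp":[61.3,250,91],"twist":-1.577,"gripper":1},{"dp":[61.3,250,91],"twist":-1.577,"gripper":1},{"dp":[61.3,250,91],"twist":-1.577,"gripper":1},{"dp":[61.3,250,91],"twist":-1.577,"gripper":1}])

```text
clock: 7.88
tcp_pos: [491.3, 53.6, 289.1]
ee_rot: [-0.0, 0.707, 0.708, -0.0]
wrist_force: [0.0, -0.4, -0.2]
gripper_width: 85.2
grasp_force: 0.0
```

```bash
python3 -c "
from h import *
go(490.5,57.5,179,90.7)"
```

```text
t 7.88 pos [491.3  53.6 289.1] yaw 90.1 q [ 0.31  0.45 -0.59  2.04  0.36  0.75 -0.5 ] w 85.2 F [ 0.  -0.4 -0.2] gf 0.0
  dp [  3.9  -0.7 110.1] twist -0.011 rows 2.6
```

apply_moves(increments=[{"dp":[4,-1,35],"twist":-0.011,"gripper":1},{"dp":[4,-1,70],"twist":-0.011,"gripper":1},{"dp":[4,-1,100],"twist":-0.011,"gripper":1},{"dp":[4,-1,110],"twist":-0.011,"gripper":1},{"dp":[4,-1,110],"twist":-0.011,"gripper":1},{"dp":[4,-1,110],"twist":-0.011,"gripper":0.3},{"dp":[4,-1,110],"twist":-0.011,"gripper":0.3},{"dp":[4,-1,110],"twist":-0.011,"gripper":0.3},{"dp":[4,-1,110],"twist":-0.011,"gripper":0.3},{"dp":[4,-1,110],"twist":-0.011,"gripper":0.3},{"dp":[4,-1,110],"twist":-0.011,"gripper":0.3},{"dp":[4,-1,110],"twist":-0.011,"gripper":0.3},{"dp":[4,-1,80],"twist":-0.011,"gripper":0.3},{"dp":[4,-1,40],"twist":-0.011,"gripper":0.3},{"dp":[4,-1,-10],"twist":-0.011,"gripper":0.3},{"dp":[4,-1,-10],"twist":-0.011,"gripper":0.3}], grip_force=50)

```text
clock: 9.22
tcp_pos: [491.9, 59.6, 305.9]
ee_rot: [0.004, 0.701, 0.713, 0.004]
wrist_force: [1.6, 0.9, -1.4]
gripper_width: 40.0
grasp_force: 51.5
```

Run:
```python
from h import *
u=np.array([np.cos(-.178),np.sin(-.178)]);tip=np.array([567.5,-213.5])
for d in(120,):
    p=tip-u*d;print(p);go(p[0],p[1],300,-10.2);go(p[0],p[1],300,169.8)
```

```text
[ 449.39602592 -192.25261648]
t 9.22 pos [491.9  59.6 305.9] yaw 91.0 q [ 0.32  0.43 -0.62  2.03  0.35  0.78 -0.49] w 40.0 F [ 1.6  0.9 -1.4] gf 51.5
  dp [-251.1  -46.8    5.4] twist 1.766 rows 14.1
t 9.22 pos [491.9  59.6 305.9] yaw 91.0 q [ 0.32  0.43 -0.62  2.03  0.35  0.78 -0.49] w 40.0 F [ 1.6  0.9 -1.4] gf 51.5
  dp [-251.1  -46.8    5.4] twist -1.376 rows 11.0
```

apply_moves(increments=[{"dp":[-251,-47,5],"twist":1.766,"gripper":0.3},{"dp":[-251,-47,5],"twist":1.766,"gripper":0.3},{"dp":[-251,-47,5],"twist":1.766,"gripper":0.3},{"dp":[-251,-47,5],"twist":1.766,"gripper":0.3},{"dp":[-251,-47,5],"twist":1.766,"gripper":0.3},{"dp":[-251,-47,5],"twist":1.766,"gripper":0.3},{"dp":[-251,-47,5],"twist":1.766,"gripper":0.3},{"dp":[-251,-47,5],"twist":1.766,"gripper":0.3},{"dp":[-251,-47,5],"twist":1.766,"gripper":0.3},{"dp":[-251,-47,5],"twist":1.766,"gripper":0.3},{"dp":[-251,-47,5],"twist":1.766,"gripper":0.3},{"dp":[-251,-47,5],"twist":1.766,"gripper":0.3},{"dp":[-251,-47,5],"twist":1.766,"gripper":0.3},{"dp":[-251,-47,5],"twist":1.766,"gripper":0.3},{"dp":[-251,-47,5],"twist":1.766,"gripper":0.3},{"dp":[-251,-47,5],"twist":1.766,"gripper":0.3}])

```text
clock: 10.55
tcp_pos: [447.3, -192.8, 294.9]
ee_rot: [0.0, 0.996, -0.088, 0.0]
wrist_force: [0.7, -0.1, -1.4]
gripper_width: 40.3
grasp_force: 51.4
```

Run:
```python
from h import *
u=np.array([np.cos(-.178),np.sin(-.178)]);tip=np.array([567.5,-213.5])
p=tip-u*80;go(p[0],p[1],258,-10.2)
```

```text
t 10.55 pos [ 447.3 -192.8  294.9] yaw -10.1 q [ 0.47  0.36 -0.16  2.08  0.09  0.71 -1.49] w 40.3 F [ 0.7 -0.1 -1.4] gf 51.4
  dp [41.9 -0.9 36.9] twist 0.002 rows 1.3
```

apply_moves(increments=[{"dp":[15,-1,15],"twist":0.002,"gripper":0.3},{"dp":[35,-1,30],"twist":0.002,"gripper":0.3},{"dp":[42,-1,37],"twist":0.002,"gripper":0.3},{"dp":[42,-1,37],"twist":0.002,"gripper":0.3},{"dp":[42,-1,37],"twist":0.002,"gripper":0.3}])

```text
clock: 10.97
tcp_pos: [488.4, -199.4, 257.2]
ee_rot: [-0.0, 0.996, -0.089, -0.001]
wrist_force: [0.2, 0.0, -1.9]
gripper_width: 40.3
grasp_force: 51.3
```

Run:
```python
from rig import env
from h import *
go(0,0,0)
for n in("side","top"):
    r=env.read_camera(n);cv2.imwrite(f"pics/{n}3.png",r["pixels"])
s=cv2.imread("pics/side3.png");t=cv2.imread("pics/top3.png")
def c(im,x,y,w,h,k):return cv2.resize(im[y:y+h,x:x+w],None,fx=k,fy=k,interpolation=cv2.INTER_CUBIC)
cv2.imwrite("pics/crop3.png",np.hstack([c(s,280,110,80,100,5),c(t,375,125,80,100,5)]))
```

```text
t 10.97 pos [ 488.4 -199.4  257.2] yaw -10.2 q [ 0.44  0.48 -0.14  2.    0.11  0.67 -1.52] w 40.3 F [ 0.2  0.  -1.9] gf 51.3
  dp [-515.6 -109.2  258.3] twist 0.0 rows 14.1
```

View pics/crop3.png

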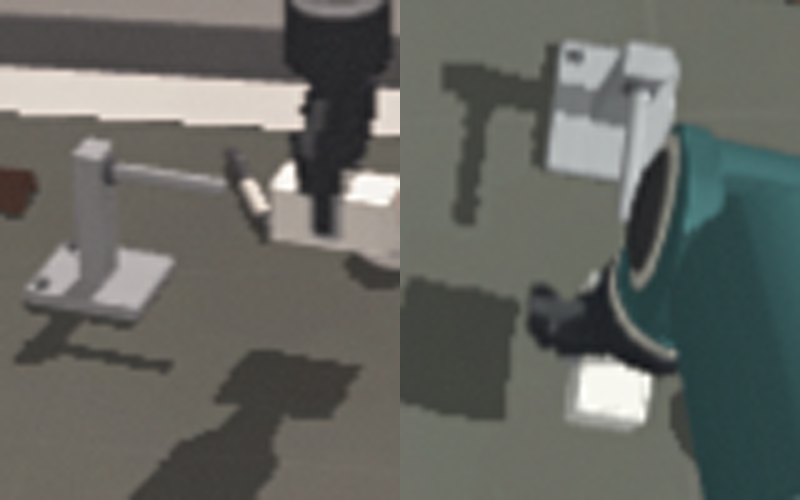

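Run:
```python
from h import *
u=np.array([np.cos(-.178),np.sin(-.178),0]);v=np.array([-u[1],u[0],0]);tip=np.array([567.5,-213.5,100])
c=np.array([488.4,-199.4,100])
f=lambda n,P,o:((proj(n,P)-o+.5)*5-.5).round(0).tolist()
S=np.array([280,110]);T=np.array([375,125])
print("tip",f("side",tip,S),f("top",tip,T)+np.array([400,0]),"coll",f("side",tip+u*90,S),f("top",tip+u*90,T)+np.array([400,0]))
for a in(42,-42):
  for b in(21,-21):
    for h in(21,-21):print(a,b,h,f("side",c+u*a+v*b+np.array([0,0,h]),S),f("top",c+u*a+v*b+np.array([0,0,h]),T)+np.array([400,0]))
```

```text
tip [228.0, 188.0] [626. 222.] coll [110.0, 170.0] [643.  84.]
42 21 21 [269.0, 184.0] [593. 268.]
42 21 -21 [269.0, 236.0] [580. 284.]
42 -21 21 [288.0, 157.0] [661. 279.]
42 -21 -21 [288.0, 209.0] [645. 294.]
-42 21 21 [384.0, 202.0] [576. 403.]
-42 21 -21 [384.0, 254.0] [563. 414.]
-42 -21 21 [401.0, 174.0] [645. 414.]
-42 -21 -21 [400.0, 226.0] [630. 425.]
```

Run:
```python
from h import *
s=cv2.imread("pics/side3.png",0).astype(int)
print("cols 330..338 & 352..356 rows 140..164")
for r in range(138,165):print(r,s[r,332:341],s[r,350:358])
print("peg");
for r in range(140,152):print(r,s[r,304:330:2])
```

```text
cols 330..338 & 352..356 rows 140..164
138 [99 98 99 99 99 84 54 49 63] [40 43 44 76 97 99 97 97]
139 [ 98  99  98  98 100  90  61  47  58] [ 42  41  43  75 100 100 100 100]
140 [98 97 97 99 97 89 61 46 58] [ 40  38  49  80 101 100 101 101]
141 [98 98 99 98 98 93 76 39 43] [ 37  44  67  91 101 101 101 101]
142 [ 98  98  97  96 110 153 154  63  36] [ 48  71  93 100  99 100 101  99]
143 [101  99  97 108 181 242 231  89  32] [ 58  68  90 106 103  98  97  97]
144 [ 99  97 102 150 230 251 234  93  35] [131 138 160 176 159 130 121 117]
145 [ 97  98 134 219 248 247 235 115  40] [169 225 248 246 242 239 229 223]
146 [ 95 105 179 237 243 247 239 146  53] [219 247 246 245 245 245 245 246]
147 [110 115 180 229 242 250 243 148  53] [219 245 244 243 243 243 244 243]
148 [137 109 142 167 173 184 175 126  73] [226 245 244 244 243 243 244 244]
149 [203 123 138 161 161 160 160 159 146] [251 248 245 245 244 245 243 232]
150 [217 147 140 163 162 161 162 161 162] [187 188 190 212 231 244 248 232]
151 [223 196 148 161 162 162 161 163 164] [162 161 158 160 166 171 174 166]
152 [130 115 134 162 161 162 162
[... 911 characters left out ...]

peg
140 [ 98  98  99 100  99  99 100  97  98  98  88  77  95]
141 [ 97  98  98  98  98  99  98  96  96  97  90  70 104]
142 [119 107 106 102  97  97  97  98  98  98  94  61  89]
143 [144 161 155 128 109 105  98  96  97  96  86  61  83]
144 [116 125 132 148 159 153 127 110 107 101  89  58  78]
145 [104 108 110 115 123 134 147 164 160 128 115  56  82]
146 [ 97  97 102 106 109 111 116 123 135 146 149  59 142]
147 [100  98  99  96  98 101 108 110 110 116 119  65 130]
148 [ 98  97 100  97  99  98  97  98 100 106 102  87 100]
149 [ 98 100  99  99  99  97  97  97  96  97  95  96  76]
150 [ 98 100  98  97  99  99  99  97  97  96  97  97  64]
151 [ 99  99  99  97  98  99 100  99  97  96  97  96  65]
```

apply_moves(increments=[{"dp":[0,0,-5],"twist":0,"gripper":0.3},{"dp":[15,0,-5],"twist":0,"gripper":0.3},{"dp":[28,0,-5],"twist":0,"gripper":0.3},{"dp":[36,0,-5],"twist":0,"gripper":0.3},{"dp":[40,0,-5],"twist":0,"gripper":0.3},{"dp":[43,0,-5],"twist":0,"gripper":0.3},{"dp":[45,0,-5],"twist":0,"gripper":0.3},{"dp":[45,0,-5],"twist":0,"gripper":0.3}])

```text
clock: 11.73
tcp_pos: [533.0, -207.5, 262.7]
ee_rot: [0.0, 0.996, -0.09, -0.0]
wrist_force: [0.1, 0.3, -1.7]
gripper_width: 40.3
grasp_force: 51.3
```

apply_moves(increments=[{"dp":[3,0,0],"twist":0,"gripper":0.3},{"dp":[6,0,0],"twist":0,"gripper":0.3},{"dp":[9,0,0],"twist":0,"gripper":0.3},{"dp":[9,0,0],"twist":0,"gripper":0.3}])

```text
clock: 12.07
tcp_pos: [542.6, -209.2, 262.7]
ee_rot: [0.0, 0.996, -0.09, 0.0]
wrist_force: [-0.7, -0.6, -0.1]
gripper_width: 40.4
grasp_force: 51.3
```

apply_moves(increments=[{"dp":[4,0,0],"twist":0,"gripper":0.3},{"dp":[8,0,0],"twist":0,"gripper":0.3},{"dp":[12,0,0],"twist":0,"gripper":0.3},{"dp":[12,0,0],"twist":0,"gripper":0.3},{"dp":[12,0,0],"twist":0,"gripper":0.3}])

```text
clock: 12.48
tcp_pos: [554.1, -211.3, 262.6]
ee_rot: [-0.0, 0.996, -0.09, 0.0]
wrist_force: [-0.6, -0.0, -0.8]
gripper_width: 40.2
grasp_force: 51.3
```

Run:
```python
from rig import env
from h import *
go(0,0,0)
r=env.read_camera("side");s=r["pixels"];cv2.imwrite("pics/side4.png",s)
t=env.read_camera("top")["pixels"];cv2.imwrite("pics/top4.png",t)
def c(im,x,y,w,h,k):return cv2.resize(im[y:y+h,x:x+w],None,fx=k,fy=k,interpolation=cv2.INTER_CUBIC)
cv2.imwrite("pics/crop4.png",np.hstack([c(s,290,120,66,80,6),c(t,390,125,66,80,6)]))
```

```text
t 12.48 pos [ 554.1 -211.3  262.6] yaw -10.3 q [ 0.41  0.56 -0.14  1.84  0.11  0.75 -1.53] w 40.2 F [-0.6 -0.  -0.8] gf 51.3
  dp [-583.  -108.6  262.6] twist 0.0 rows 15.6
```

View pics/crop4.png

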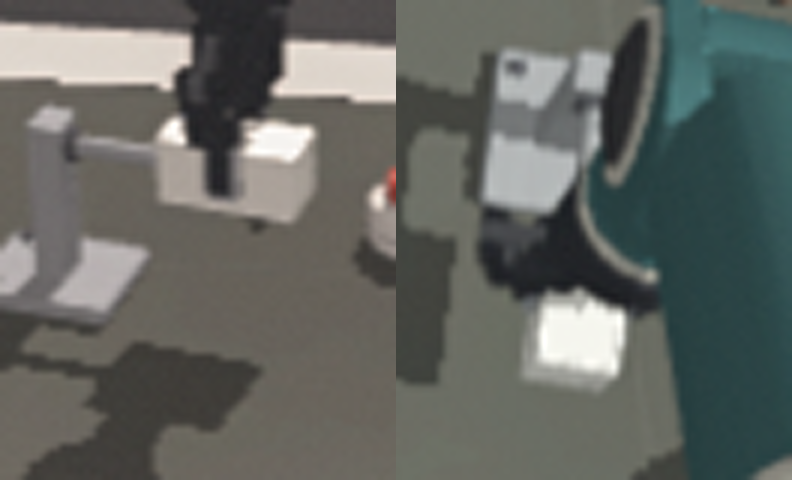

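The side view shows the peg entering the block's near end at mid-height, with about 25 mm hidden. I'll confirm by feel, nudging sideways both ways.

apply_moves(increments=[{"dp":[0,4,0],"twist":0,"gripper":0.3},{"dp":[0,8,0],"twist":0,"gripper":0.3},{"dp":[0,9,0],"twist":0,"gripper":0.3},{"dp":[0,9,0],"twist":0,"gripper":0.3}])

```text
clock: 12.92
tcp_pos: [552.9, -216.5, 262.5]
ee_rot: [-0.003, 0.996, -0.088, -0.0]
wrist_force: [1.3, 9.3, -0.7]
gripper_width: 40.3
grasp_force: 52.1
```

apply_moves(increments=[{"dp":[0,-5,0],"twist":0,"gripper":0.3},{"dp":[0,-10,0],"twist":0,"gripper":0.3},{"dp":[0,-15,0],"twist":0,"gripper":0.3},{"dp":[0,-18,0],"twist":0,"gripper":0.3},{"dp":[0,-18,0],"twist":0,"gripper":0.3}])

```text
clock: 13.33
tcp_pos: [555.6, -201.9, 262.7]
ee_rot: [-0.0, 0.996, -0.09, -0.0]
wrist_force: [0.3, 0.0, -1.6]
gripper_width: 40.5
grasp_force: 52.3
```

apply_moves(increments=[{"dp":[0,-2,0],"twist":0,"gripper":0.3},{"dp":[0,-4,0],"twist":0,"gripper":0.3},{"dp":[0,-4,0],"twist":0,"gripper":0.3}])

```text
clock: 13.58
tcp_pos: [555.7, -200.9, 262.7]
ee_rot: [0.002, 0.996, -0.091, 0.0]
wrist_force: [-0.7, -5.3, -2.5]
gripper_width: 40.3
grasp_force: 52.5
```

Run:
```python
from rig import env
from h import *
u=np.array([np.cos(-.178),np.sin(-.178)]);v=np.array([-u[1],u[0]]);tip=np.array([567.5,-213.5])
s,_=st();d=s["tcp_pos"][:2]-tip;print("along",d@u,"lat",d@v)
go(0,0,0)
```

```text
along -13.838935788376254 lat 10.344680327646811
t 13.58 pos [ 555.7 -200.9  262.7] yaw -10.5 q [ 0.39  0.55 -0.14  1.85  0.11  0.75 -1.56] w 40.3 F [-0.7 -5.3 -2.5] gf 52.5
  dp [-583.1  -97.4  262.1] twist 0.0 rows 15.5
```

Both directions stop against a wall about 15 mm apart, which matches the 26 mm hole on the 12 mm peg, so the hole is at the peg end. Next I centre the block, dwell, and draw it off.

apply_moves(increments=[{"dp":[0,5,0],"twist":0,"gripper":0.3},{"dp":[0,10,0],"twist":0,"gripper":0.3},{"dp":[0,10,0],"twist":0,"gripper":0.3},{"dp":[0,10,0],"twist":0,"gripper":0.3},{"dp":[0,10,0],"twist":0,"gripper":0.3},{"dp":[0,10,0],"twist":0,"gripper":0.3}])

```text
clock: 14.08
tcp_pos: [554.5, -208.0, 262.7]
ee_rot: [-0.0, 0.996, -0.09, 0.0]
wrist_force: [0.4, 0.6, -1.6]
gripper_width: 40.4
grasp_force: 52.6
```

apply_moves(increments=[{"dp":[-15,0,0],"twist":0,"gripper":0.3},{"dp":[-40,0,0],"twist":0,"gripper":0.3},{"dp":[-75,0,0],"twist":0,"gripper":0.3},{"dp":[-95,0,0],"twist":0,"gripper":0.3},{"dp":[-95,0,0],"twist":0,"gripper":0.3},{"dp":[-95,0,0],"twist":0,"gripper":0.3}])

```text
clock: 14.58
tcp_pos: [460.5, -191.1, 263.0]
ee_rot: [0.0, 0.996, -0.09, 0.0]
wrist_force: [1.7, -0.4, -2.0]
gripper_width: 40.3
grasp_force: 52.6
```

```bash
python3 -c "
from h import *
go(0,0,0)"
```

```text
t 14.58 pos [ 460.5 -191.1  263. ] yaw -10.3 q [ 0.45  0.43 -0.15  2.07  0.1   0.65 -1.52] w 40.3 F [ 1.7 -0.4 -2. ] gf 52.6
  dp [-487.4 -105.5  262.8] twist 0.0 rows 13.5
```

```bash
cat >> h.py <<'E'
U=np.array([np.cos(-.178),np.sin(-.178)]);V=np.array([-U[1],U[0]]);TIP=np.array([567.5,-211.2])
def gp(w,z,yaw=79.8,a=20):
    p=TIP+U*a+V*w;go(p[0],p[1],z,yaw)
E
python3 -c "
from h import *
gp(115,285)"
```

```text
t 14.58 pos [ 460.5 -191.1  263. ] yaw -10.3 q [ 0.45  0.43 -0.15  2.07  0.1   0.65 -1.52] w 40.3 F [ 1.7 -0.4 -2. ] gf 52.6
  dp [ 128.6 -114.5  -22. ] twist -1.573 rows 12.6
```

apply_moves(increments=[{"dp":[30,-60,-22],"twist":-1.573,"gripper":0.3},{"dp":[80,-115,-22],"twist":-1.573,"gripper":0.3},{"dp":[129,-115,-22],"twist":-1.573,"gripper":0.3},{"dp":[129,-115,-22],"twist":-1.573,"gripper":0.3},{"dp":[129,-115,-22],"twist":-1.573,"gripper":0.3},{"dp":[129,-115,-22],"twist":-1.573,"gripper":0.3},{"dp":[129,-115,-22],"twist":-1.573,"gripper":0.3},{"dp":[129,-115,-22],"twist":-1.573,"gripper":0.3},{"dp":[129,-115,-22],"twist":-1.573,"gripper":0.3},{"dp":[129,-115,-22],"twist":-1.573,"gripper":0.3},{"dp":[129,-115,-22],"twist":-1.573,"gripper":0.3},{"dp":[129,-115,-22],"twist":-1.573,"gripper":0.3},{"dp":[129,-115,-22],"twist":-1.573,"gripper":0.3},{"dp":[129,-115,-22],"twist":-1.573,"gripper":0.3},{"dp":[129,-115,-22],"twist":-1.573,"gripper":0.3}])

```text
clock: 15.83
tcp_pos: [609.2, -101.4, 284.6]
ee_rot: [0.0, 0.768, 0.64, 0.0]
wrist_force: [-0.4, 0.1, -0.8]
gripper_width: 40.3
grasp_force: 52.6
```

```bash
python3 -c "
from h import *
gp(115,226)"
```

```text
t 15.83 pos [ 609.2 -101.4  284.6] yaw 79.6 q [ 0.5   0.62 -0.53  1.75  0.39  0.87 -0.38] w 40.3 F [-0.4  0.1 -0.8] gf 52.6
  dp [-0.5 -1.7 58.6] twist -0.003 rows 1.4
```

apply_moves(increments=[{"dp":[0,0,35],"twist":0,"gripper":0.3},{"dp":[0,0,58],"twist":0,"gripper":0.3},{"dp":[-20,0,58],"twist":0,"gripper":0.3},{"dp":[-45,0,58],"twist":0,"gripper":0.3},{"dp":[-68,0,58],"twist":0,"gripper":0.3},{"dp":[-82,0,58],"twist":0,"gripper":0.3},{"dp":[-82,0,58],"twist":0,"gripper":0.3},{"dp":[-82,0,58],"twist":0,"gripper":0.3}], grip_force=30)

```text
clock: 16.5
tcp_pos: [594.1, -182.4, 226.8]
ee_rot: [0.0, 0.768, 0.64, 0.0]
wrist_force: [-0.2, 0.3, -0.7]
gripper_width: 40.0
grasp_force: 52.5
```

```bash
python3 -c "
from h import *
gp(33,232)"
```

```text
t 16.5 pos [ 594.1 -182.4  226.8] yaw 79.6 q [ 0.6   0.71 -0.49  1.76  0.44  0.78 -0.29] w 40.0 F [-0.2  0.3 -0.7] gf 52.5
  dp [-0.1 -1.1 -5.2] twist -0.003 rows 0.1
```

apply_moves(increments=[{"dp":[0,0,-5],"twist":0,"gripper":0.3},{"dp":[4,0,-10],"twist":0,"gripper":0.3},{"dp":[7,0,-15],"twist":0,"gripper":0.3},{"dp":[9,0,-20],"twist":0,"gripper":0.3},{"dp":[11,0,-26],"twist":0,"gripper":0.3},{"dp":[11,0,-32],"twist":0,"gripper":0.3},{"dp":[11,0,-32],"twist":0,"gripper":0.3}], grip_force=25)

```text
clock: 17.08
tcp_pos: [595.8, -169.0, 259.2]
ee_rot: [-0.001, 0.767, 0.642, 0.0]
wrist_force: [-2.4, 3.4, -6.9]
gripper_width: 40.4
grasp_force: 49.5
```

apply_moves(increments=[{"dp":[0,0,-6],"twist":0,"gripper":0.3},{"dp":[-1,0,-12],"twist":0,"gripper":0.3},{"dp":[-2,0,-19],"twist":0,"gripper":0.3},{"dp":[-6,0,-26],"twist":0,"gripper":0.3},{"dp":[-11,0,-33],"twist":0,"gripper":0.3},{"dp":[-17,0,-38],"twist":0,"gripper":0.3},{"dp":[-17,0,-38],"twist":0,"gripper":0.3}])

```text
clock: 17.67
tcp_pos: [593.9, -186.4, 299.6]
ee_rot: [0.0, 0.767, 0.641, 0.003]
wrist_force: [-1.2, 6.9, 7.3]
gripper_width: 40.5
grasp_force: 51.1
```

Run:
```python
from rig import env
from h import *
gp(33,232)
s=env.read_camera("side")["pixels"];t=env.read_camera("top")["pixels"]
def c(im,x,y,w,h,k):return cv2.resize(im[y:y+h,x:x+w],None,fx=k,fy=k,interpolation=cv2.INTER_CUBIC)
cv2.imwrite("pics/crop5.png",np.hstack([c(s,270,100,66,80,6),c(t,380,110,66,80,6)]))
```

```text
t 17.67 pos [ 593.9 -186.4  299.6] yaw 79.8 q [ 0.64  0.61 -0.54  1.73  0.38  0.9  -0.23] w 40.5 F [-1.2  6.9  7.3] gf 51.1
  dp [ 3.7 -1.9 67.6] twist 0.0 rows 1.6
```

View pics/crop5.png

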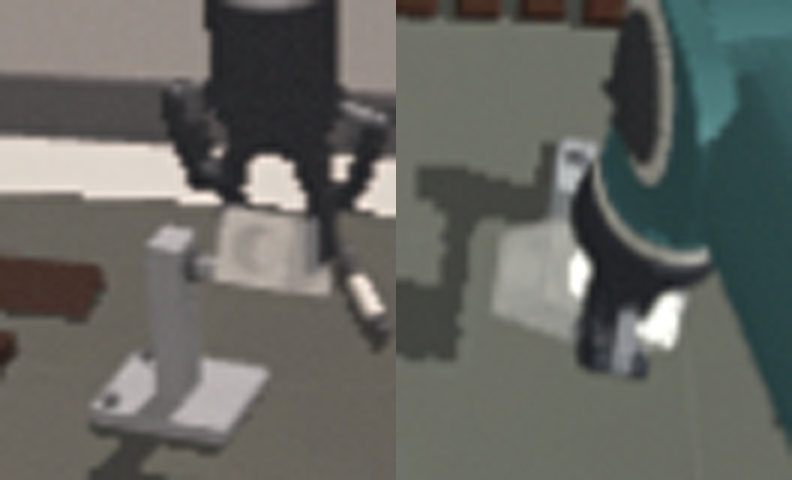

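Run:
```python
from h import *
s,M=st();X,Y=M[:,0],M[:,1];Z=np.array([0,0,1.]);S=np.array([270,100]);p=s["tcp_pos"]
for sh in(0,):
  for th in range(0,91,15):
    t=np.radians(th);a=X*np.cos(t)+Z*np.sin(t);n=-X*np.sin(t)+Z*np.cos(t);c=p-[0,0,157]
    print(th,[((proj("side",c+a*42+n*k*21+Y*j*21)-S+.5)*6-.5).round().tolist() for k in(1,-1) for j in(1,-1)])
pg=np.r_[TIP+U*25,100];print("peg",((proj("side",pg)-S+.5)*6-.5))
```

```text
0 [[217.0, 235.0], [287.0, 246.0], [220.0, 301.0], [289.0, 312.0]]
15 [[221.0, 214.0], [290.0, 224.0], [217.0, 286.0], [286.0, 297.0]]
30 [[226.0, 194.0], [296.0, 205.0], [216.0, 268.0], [284.0, 278.0]]
45 [[233.0, 178.0], [302.0, 188.0], [216.0, 247.0], [285.0, 258.0]]
60 [[241.0, 165.0], [310.0, 175.0], [218.0, 226.0], [288.0, 236.0]]
75 [[248.0, 157.0], [317.0, 168.0], [223.0, 205.0], [293.0, 216.0]]
90 [[256.0, 155.0], [324.0, 165.0], [229.0, 186.0], [298.0, 197.0]]
peg [292.9 281.5]
```

The side view shows the hole end facing the camera, but the block has tilted only about 22°, and its closed end slipped up past the peg. I'll repeat with the peg nearer the centre and a lighter grip.

apply_moves(increments=[{"dp":[0,0,-20],"twist":0,"gripper":0.35},{"dp":[40,0,-20],"twist":0,"gripper":0.35},{"dp":[78,0,-10],"twist":0,"gripper":0.35},{"dp":[78,0,25],"twist":0,"gripper":0.35},{"dp":[78,0,58],"twist":0,"gripper":0.35},{"dp":[78,0,58],"twist":0,"gripper":0.35},{"dp":[50,0,58],"twist":0,"gripper":0.35},{"dp":[25,0,58],"twist":0,"gripper":0.35},{"dp":[9,0,58],"twist":0,"gripper":0.35},{"dp":[9,0,58],"twist":0,"gripper":0.35},{"dp":[9,0,58],"twist":0,"gripper":0.35}], grip_force=20)

```text
clock: 18.68
tcp_pos: [594.6, -181.8, 240.6]
ee_rot: [0.001, 0.769, 0.64, 0.0]
wrist_force: [0.6, 0.6, -2.0]
gripper_width: 40.0
grasp_force: 50.1
```

Run:
```python
from h import *
gp(36,238)
```

```text
t 18.68 pos [ 594.6 -181.8  240.6] yaw 79.5 q [ 0.61  0.69 -0.5   1.76  0.44  0.81 -0.29] w 40.0 F [ 0.6  0.6 -2. ] gf 50.1
  dp [ 2.2 -1.5  2.6] twist -0.004 rows 0.1
```

apply_moves(increments=[{"dp":[2,0,-6],"twist":0,"gripper":0.35},{"dp":[3,0,-11],"twist":0,"gripper":0.35},{"dp":[4,0,-16],"twist":0,"gripper":0.35},{"dp":[4,0,-21],"twist":0,"gripper":0.35},{"dp":[3,0,-26],"twist":0,"gripper":0.35},{"dp":[2,0,-31],"twist":0,"gripper":0.35},{"dp":[2,0,-31],"twist":0,"gripper":0.35}])

```text
clock: 19.27
tcp_pos: [594.4, -176.1, 269.4]
ee_rot: [-0.001, 0.767, 0.642, -0.0]
wrist_force: [0.1, 3.7, -6.9]
gripper_width: 40.5
grasp_force: 49.6
```

apply_moves(increments=[{"dp":[-1,0,-4],"twist":0,"gripper":0.35},{"dp":[-4,0,-9],"twist":0,"gripper":0.35},{"dp":[-7,0,-13],"twist":0,"gripper":0.35},{"dp":[-10,0,-17],"twist":0,"gripper":0.35},{"dp":[-13,0,-20],"twist":0,"gripper":0.35},{"dp":[-13,0,-20],"twist":0,"gripper":0.35}])

```text
clock: 19.77
tcp_pos: [592.8, -188.1, 291.0]
ee_rot: [-0.001, 0.767, 0.642, 0.001]
wrist_force: [-0.6, 7.7, -4.9]
gripper_width: 40.6
grasp_force: 48.8
```

Run:
```python
from rig import env
from h import *
gp(33,232)
s=env.read_camera("side")["pixels"];t=env.read_camera("top")["pixels"]
def c(im,x,y,w,h,k):return cv2.resize(im[y:y+h,x:x+w],None,fx=k,fy=k,interpolation=cv2.INTER_CUBIC)
cv2.imwrite("pics/crop6.png",np.hstack([c(s,270,100,66,80,6),c(t,380,110,66,80,6)]))
```

```text
t 19.77 pos [ 592.8 -188.1  291. ] yaw 79.8 q [ 0.65  0.63 -0.54  1.73  0.39  0.89 -0.23] w 40.6 F [-0.6  7.7 -4.9] gf 48.8
  dp [ 5.6 -0.8 59.1] twist 0.001 rows 1.4
```

View pics/crop6.png

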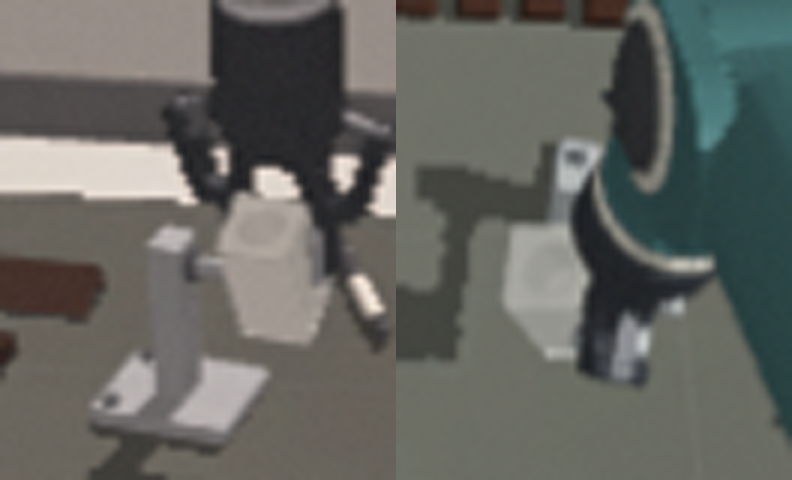

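The block is now tilted about 65° with the hole face up, at side crop (228–312, 192–260). I'll keep pushing sideways against the peg.

apply_moves(increments=[{"dp":[-3,0,0],"twist":0,"gripper":0.35},{"dp":[-6,0,0],"twist":0,"gripper":0.35},{"dp":[-9,0,0],"twist":0,"gripper":0.35},{"dp":[-12,0,0],"twist":0,"gripper":0.35},{"dp":[-12,0,0],"twist":0,"gripper":0.35}])

```text
clock: 20.28
tcp_pos: [591.7, -194.4, 292.4]
ee_rot: [-0.003, 0.766, 0.643, 0.004]
wrist_force: [-2.8, 20.5, 3.7]
gripper_width: 40.2
grasp_force: 46.5
```

```bash
cat > v.py <<'E'
from rig import env
from h import *
import sys
gp(33,232)
s=env.read_camera("side")["pixels"];cv2.imwrite(f"pics/{sys.argv[1]}.png",s)
g=cv2.cvtColor(s,cv2.COLOR_BGR2GRAY).astype(int)
for r in range(int(sys.argv[2]),int(sys.argv[3])):print(r,*g[r,int(sys.argv[4]):int(sys.argv[5])])
E
python3 v.py s7 128 162 304 328
```

```text
t 20.28 pos [ 591.7 -194.4  292.4] yaw 80.1 q [ 0.66  0.63 -0.54  1.73  0.38  0.9  -0.22] w 40.2 F [-2.8 20.5  3.7] gf 46.5
  dp [11.5 -0.8 60.6] twist 0.005 rows 1.5
128 52 69 80 71 41 41 38 36 67 153 218 219 218 216 211 179 73 39 40 43 43 62 147 216
129 47 62 76 75 47 42 39 55 138 213 218 216 217 216 217 186 72 37 40 43 43 59 145 216
130 41 46 52 51 43 58 77 89 148 214 214 213 211 213 216 187 88 40 41 42 45 41 74 153
131 32 34 35 39 46 91 143 160 163 171 161 142 136 161 211 212 178 79 39 39 44 41 47 67
132 81 84 76 42 60 117 163 167 169 172 168 163 161 162 170 172 169 141 61 40 45 49 55 53
133 215 213 185 73 91 146 167 169 172 168 163 161 163 164 164 164 164 140 69 41 42 44 47 43
134 123 122 109 79 115 164 165 159 158 159 157 155 155 155 162 165 157 130 69 40 41 41 42 39
135 100 99 99 111 146 163 157 153 155 157 157 157 153 152 157 161 152 135 88 46 40 41 41 45
136 100 99 101 128 163 164 154 151 156 158 158 156 153 157 163 159 147 139 106 56 43 41 50 68
137 101 100 108 137 164 165 157 152 155 158 159 158 157 161 164 155 135 132 106 102 69 43 49 75
138 101 102 119 153 166 166 163 15
[... 1489 characters left out ...]
98 98 99
154 101 99 98 98 99 107 134 154 156 157 157 158 156 156 157 155 155 159 148 101 97 98 98 99
155 101 100 100 99 99 99 111 128 139 147 158 162 157 156 155 154 154 148 114 99 97 99 98 100
156 101 100 99 99 100 100 99 99 103 101 109 110 108 120 135 146 162 154 105 95 97 98 98 99
157 99 97 98 100 98 97 98 99 97 97 98 97 96 99 101 102 105 103 97 97 98 97 98 98
158 104 98 97 97 98 99 98 99 98 97 97 97 98 97 97 98 97 97 98 98 98 99 97 97
159 131 114 109 108 104 101 101 99 98 97 97 98 97 98 97 98 97 97 97 99 98 98 98 101
160 175 170 162 158 144 133 132 113 109 107 100 97 97 98 98 98 99 98 98 98 98 98 99 99
161 182 182 183 181 182 181 179 171 163 151 122 98 97 98 98 99 98 98 97 97 99 98 99 99
```

The hole-face foreshortening gives about 74° now. Past that angle the block will tip upright when set down, so I'll take it to a free spot and set it on its closed end.

apply_moves(increments=[{"dp":[15,0,-5],"twist":0,"gripper":0.35},{"dp":[45,0,-10],"twist":0,"gripper":0.35},{"dp":[75,0,-10],"twist":0,"gripper":0.35},{"dp":[75,0,-10],"twist":0,"gripper":0.35}])

```text
clock: 20.67
tcp_pos: [605.7, -121.8, 303.3]
ee_rot: [0.002, 0.765, 0.644, 0.003]
wrist_force: [0.2, 1.9, -1.2]
gripper_width: 40.2
grasp_force: 46.3
```

```bash
python3 -c "
from h import *
go(500,-60,222,80)"
```

```text
t 20.67 pos [ 605.7 -121.8  303.3] yaw 80.2 q [ 0.55  0.6  -0.55  1.74  0.39  0.9  -0.34] w 40.2 F [ 0.2  1.9 -1.2] gf 46.3
  dp [  42.8 -115.2   80.7] twist 0.004 rows 3.5
```

apply_moves(increments=[{"dp":[15,-40,0],"twist":0,"gripper":0.35},{"dp":[30,-78,20],"twist":0,"gripper":0.35},{"dp":[43,-115,45],"twist":0,"gripper":0.35},{"dp":[43,-115,70],"twist":0,"gripper":0.35},{"dp":[43,-115,81],"twist":0,"gripper":0.35},{"dp":[43,-115,81],"twist":0,"gripper":0.35},{"dp":[43,-115,81],"twist":0,"gripper":0.35}])

```text
clock: 21.25
tcp_pos: [500.3, -66.4, 219.9]
ee_rot: [0.002, 0.768, 0.641, 0.001]
wrist_force: [0.2, -0.0, -1.7]
gripper_width: 40.4
grasp_force: 46.3
```

apply_moves(increments=[{"dp":[0,0,4],"twist":0,"gripper":0.35},{"dp":[0,0,8],"twist":0,"gripper":0.35},{"dp":[0,0,10],"twist":0,"gripper":0.35},{"dp":[0,0,10],"twist":0,"gripper":0.35}])

```text
clock: 21.58
tcp_pos: [498.5, -65.5, 208.6]
ee_rot: [0.0, 0.767, 0.641, 0.0]
wrist_force: [-0.5, -1.5, -1.4]
gripper_width: 40.3
grasp_force: 46.3
```

apply_moves(increments=[{"dp":[0,0,2],"twist":0,"gripper":0.35},{"dp":[0,0,4],"twist":0,"gripper":0.35},{"dp":[0,0,6],"twist":0,"gripper":0.35},{"dp":[0,0,6],"twist":0,"gripper":0.35}])

```text
clock: 21.92
tcp_pos: [498.7, -65.0, 206.0]
ee_rot: [0.001, 0.767, 0.642, -0.001]
wrist_force: [-10.8, -1.2, 36.9]
gripper_width: 40.5
grasp_force: 50.6
```

apply_moves(increments=[{"dp":[0,0,-3],"twist":0,"gripper":0.35},{"dp":[0,0,-3],"twist":0,"gripper":0.6},{"dp":[0,0,-3],"twist":0,"gripper":0.7},{"dp":[0,0,-3],"twist":0,"gripper":0.7},{"dp":[0,0,-3],"twist":0,"gripper":0.7},{"dp":[0,0,-3],"twist":0,"gripper":0.7},{"dp":[0,0,-3],"twist":0,"gripper":0.7}])

```text
clock: 22.5
tcp_pos: [498.1, -65.2, 205.3]
ee_rot: [-0.0, 0.767, 0.641, -0.0]
wrist_force: [0.1, 0.5, -0.5]
gripper_width: 59.3
grasp_force: 0.0
```

Run:
```python
from rig import env
from h import *
go(500,-60,222,80)
print(proj("side",[500,-60,42]),proj("top",[500,-60,42]))
s=env.read_camera("side")["pixels"];t=env.read_camera("top")["pixels"]
def c(im,x,y,w,h,k):return cv2.resize(im[y:y+h,x:x+w],None,fx=k,fy=k,interpolation=cv2.INTER_CUBIC)
cv2.imwrite("pics/crop8.png",np.hstack([c(s,310,130,66,80,6),c(t,345,150,66,80,6)]))
```

```text
t 22.5 pos [498.1 -65.2 205.3] yaw 79.8 q [ 0.46  0.6  -0.49  2.06  0.49  0.6  -0.54] w 59.3 F [ 0.1  0.5 -0.5] gf 0.0
  dp [  5.4   1.  -16.7] twist -0.004 rows 0.4
[337.7 185.6] [369.3 194.8]
```

View pics/crop8.png

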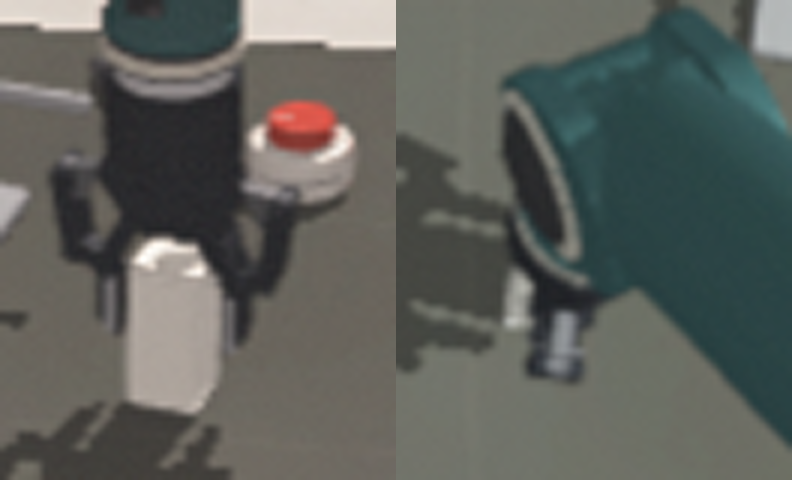

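The block stands upright between the open fingers with the hole on top, at side crop (170,260). I'll grip it and lift 200 mm.

apply_moves(increments=[{"dp":[0,0,0],"twist":0,"gripper":0.3},{"dp":[0,0,0],"twist":0,"gripper":0.3},{"dp":[0,0,0],"twist":0,"gripper":0.3},{"dp":[0,0,0],"twist":0,"gripper":0.3},{"dp":[0,0,0],"twist":0,"gripper":0.3},{"dp":[0,0,0],"twist":0,"gripper":0.3},{"dp":[0,0,-15],"twist":0,"gripper":0.3},{"dp":[0,0,-40],"twist":0,"gripper":0.3},{"dp":[0,0,-70],"twist":0,"gripper":0.3},{"dp":[0,0,-105],"twist":0,"gripper":0.3},{"dp":[0,0,-140],"twist":0,"gripper":0.3},{"dp":[0,0,-170],"twist":0,"gripper":0.3},{"dp":[0,0,-190],"twist":0,"gripper":0.3},{"dp":[0,0,-200],"twist":0,"gripper":0.3},{"dp":[0,0,-200],"twist":0,"gripper":0.3},{"dp":[0,0,-200],"twist":0,"gripper":0.3},{"dp":[0,0,-200],"twist":0,"gripper":0.3},{"dp":[0,0,-200],"twist":0,"gripper":0.3},{"dp":[0,0,-200],"twist":0,"gripper":0.3},{"dp":[0,0,-200],"twist":0,"gripper":0.3}], grip_force=50)

```text
clock: 24.27
tcp_pos: [498.0, -65.2, 404.7]
ee_rot: [-0.001, 0.767, 0.642, -0.0]
wrist_force: [-0.2, 0.4, -2.6]
gripper_width: 40.2
grasp_force: 50.3
```

Run:
```python
from rig import env
from h import *
s0=env.observe();go(500,-60,400,80);print(np.abs(s0["qd"]).max())
print(proj("side",[498,-65,242]),proj("top",[489,244,98]))
s=env.read_camera("side")["pixels"];t=env.read_camera("top")["pixels"]
def c(im,x,y,w,h,k):return cv2.resize(im[y:y+h,x:x+w],None,fx=k,fy=k,interpolation=cv2.INTER_CUBIC)
cv2.imwrite("pics/crop9.png",np.hstack([c(s,305,70,66,90,6),c(t,220,145,66,90,6)]))
```

```text
t 24.27 pos [498.  -65.2 404.7] yaw 79.8 q [ 0.64  0.3  -0.67  1.92  0.22  0.99 -0.31] w 40.2 F [-0.2  0.4 -2.6] gf 50.3
  dp [5.4 1.1 4.7] twist -0.003 rows 0.2
0.007773430880088566
[338.3 131.4] [271.4 196.2]
```

View pics/crop9.png

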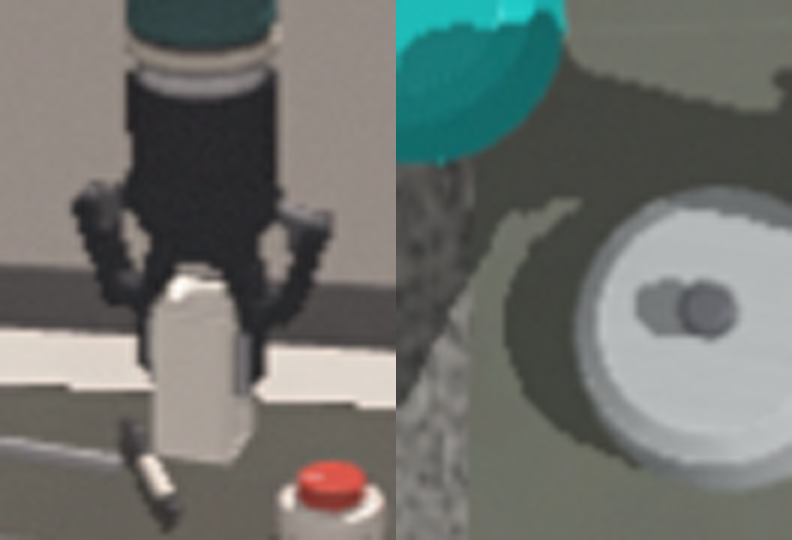

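The block is held upright with the hole on top and its lower end about 20 cm above the counter. The cover stands upright, knob at top (271.4,196). Handing in.

```bash
python3 -c "
from rig import env
print(env.finish_job())"
```

```text
the job is handed in; nothing more can be done
None
```

The job is handed in; I saw no verdict. The cover stands upright about 19 cm from where it was, the hole was found by feel on the peg, and the block is held still, hole up, its lower end about 20 cm above the counter. It took about 24 s.

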